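# Scrape the rock sugar off the breaking board

## Robot

A 6-joint arm with a two-finger parallel gripper is mounted at the origin on a cart in front of the work surface, level with it; the furniture and walls round the work are solid. World frame = base frame: x ahead of the robot, y to its left, z up, the work surface at z = 0. Lengths are in m, angles in rad, forces in N, time in s.
With the tool pointing down it reaches from about 0.325 to 0.775 m from the base axis. Payload 5.5 kg.
Tool frame: the origin (TCP) lies between the finger pads; the fingertips stand 8 mm ahead of it and the grasp point (between the pads) lies 11 mm behind it (tcp_to_tips is the distance from the TCP to the fingertips, in m); z points along the fingers, y is the line along which they close (so a half turn about z gives the same grasp; the last joint's range is limited). The gripper opens to 88 mm and grips with 3 to 60 N. Pads are 20 mm wide; open, the fingers measure 115 mm over their backs; the gripper's body (75 mm by 178 mm) begins 61 mm behind the grasp point.
Start: joints at [-1.285, 0.091, 1.231, -0, 1.82, -0.057], TCP at [0.202, -0.565, 0.231] pointing down, gripper open.
Joint ranges: [-2.87, 2.87], [-0.86, 2.18], [0.17, 2.46], [-1.51, 4.65], [0.06, 2.69], [-2.65, 2.65]. Speed limits (rad/s): [2.57, 2.57, 3.01, 3.14, 3.14, 3.14].

## Interface

Orientations are given as a unit quaternion [w, x, y, z].
In Python, from bench import * gives the robot as it stands. Calls block until the motion is done:
- move_to(position, orientation): joint-space move of the TCP to a pose.
- move_l(position, speed=0.15, orientation=None): straight line of the TCP; orientation=None keeps the orientation; speed is the mean speed in m/s.
- movej(angles): joint-space move.
- gripper_open() and close(): open the fingers fully, or close them until they stop; the grip force is fixed at half the most.
- hold(seconds).
- inverse_kinematics(position, orientation): joint angles nearest the present ones, or None.
- state(): the state.
- get_image(name): name is "scene" or "top" or "wrist"; returns a dict with "frame" (420x560x3 uint8, blue, green, red), "depth" (420x560 float32, m along the optical axis (not along the pixel's ray), 0 where there is no reading), "camera_matrix" (3x3 intrinsics, pixels), "view" (4x4, takes a point from world to camera coordinates). Camera axes: x right, y up, looking along -z (the intrinsics and any distortion apply to the point x, -y, -z); pixel columns grow to the right and rows downward; lengths in m; the calibration is good to about 2 mm. The wrist camera is an equidistant fisheye: a pixel r from the principal point sees the ray r / f radians off the axis. A picture is of the moment at which its call begins.
A pose or a line that the arm cannot do raises IKError and nothing moves.
- job_done(): hands the job in; it is judged then, once.
The state is a dict: "time": time; "joint_pos": joint angles; "dq": joint speeds; "joint_torque": joint torques, N m; "ee_pos": TCP position; "ee_rot": TCP orientation; "ft_force": force on the tool from outside, world axes, zero at the start; "moment": the same for the moment, N m; "finger_gap": finger opening in m; "finger_force": force on a finger pad.
Only numpy, scipy, OpenCV 4.12 (cv2) and the standard library are available. Lean on these libraries where they do the work, as an engineer would, in place of code of your own. Each camera call takes 0.05 s, during which the arm holds its last target. There are 200 camera calls.

## Task

Take the scraper block from its dock and scrape all the rock sugar chips off the breaking board's plate, over its open edge into the catch tray, without touching the chips with the fingers. Then put the scraper back in its dock, standing on its foot, and leave the rest of the bench as it is.

Things in the scene. Friction and masses are not known exactly. Their poses are not given: they have to be found in the camera images.
- board: breaking board with its catch tray, fixed to the bench. Origin on the bench under the plate's centre, z up. Rims stand on three sides of the plate: inner faces at x = -95, x = +95 and y = +97 mm, 8 mm thick, tops at z = 64 mm. The edge at y = -100 mm is open, over the tray, so scraping goes along the board's -y
- plate (a point): top of the board's bright metal plate under the chips, 50 mm over the bench; axes as the board's. The plate spans x -95 to 95 mm and y -100 to 97 mm from here, flat and level
- tray (a point): centre of the dark, open catch tray's floor, 142 mm from the board's origin along its -y, z = 3 mm; axes as the board's. Inside, the tray spans x -105 to 105 mm and, in the board's frame, y -88 to -197 mm; walls 34 mm high (far one 37 mm), 16 mm below the plate's top
- scraper: scraper block standing in the dock, 0.22 kg. Origin at the centre of its underside, z up, x along its length. Foot 120 mm (x) by 26 mm (y), z 0 to 21 mm, rubber sole; on it an upright grip rib 100 mm (x) by 20 mm (y), z 21 to 62 mm, to be pinched across y from above. Shorter than the plate is wide: it takes two strokes or more
- dock: scraper's dock, a shallow dark tray fixed to the bench, 138 by 44 mm outside (x by y), rims 12 mm high, 3 mm thick, inside floor at z = 4 mm; origin at the bench under its centre, x along its length. The scraper fits either way round with 6 mm play. It stands left or right of the board, the pile of lids on the other side
- chip0: piece of rock sugar, pale amber, faceted lump about 32 mm across and 15 mm high, lying on the board's plate; origin at the centre of its underside
- chip1: piece of rock sugar, pale amber, faceted lump about 30 mm across and 17 mm high, lying on the board's plate; origin at the centre of its underside
- chip2: piece of rock sugar, pale amber, faceted lump about 28 mm across and 14 mm high, lying on the board's plate; origin at the centre of its underside
- chip3: piece of rock sugar, pale amber, faceted lump about 32 mm across and 13 mm high, lying on the board's plate; origin at the centre of its underside
- chip4: piece of rock sugar, pale amber, faceted lump about 30 mm across and 16 mm high, lying on the board's plate; origin at the centre of its underside
- tamper: beech tamper with a round foot 81 mm across and 98 mm high, standing loose, not to be moved; origin under its centre
- pot: white pot with a blue lid, 69 mm across and 85 mm high, standing loose, not to be moved; origin under its centre
- tin: open gold tin, 104 mm across and 54 mm high, standing loose, not to be moved; origin under its centre
- lid_pile: pile of gold tin lids, 107 mm across and 60 mm high, fixed, in the way only; origin under its centre

How it is judged:
On the way, in this order (a step that is already met when the one before it is completed fails the run):
1. the scraper's sole is down on the plate (within 7 mm of it), inside the rims (z of scraper in the frame of board between 0.045 and 0.057 m and x of scraper in the frame of board between -0.1 and 0.1 m and y of scraper in the frame of board between -0.1 and 0.1 m), for 0.2 s.
2. all five chips are in the catch tray (z of each of chip0, chip1, chip2, chip3, chip4 in the frame of board below 0.04 m and y of chip0 in the frame of board between -0.2 and -0.085 m and x of chip0 in the frame of board between -0.108 and 0.108 m and y of chip1 in the frame of board between -0.2 and -0.085 m and x of chip1 in the frame of board between -0.108 and 0.108 m and y of chip2 in the frame of board between -0.2 and -0.085 m and x of chip2 in the frame of board between -0.108 and 0.108 m and y of chip3 in the frame of board between -0.2 and -0.085 m and x of chip3 in the frame of board between -0.108 and 0.108 m and y of chip4 in the frame of board between -0.2 and -0.085 m and x of chip4 in the frame of board between -0.108 and 0.108 m), for 0.2 s.
At the end, for the whole second after the job is handed in: All five chips lie in the catch tray below the board's open edge; the scraper stands upright in its dock on the dock's floor (centre within 12 mm of the dock's, sole within 5 mm of the floor, tilt under 0.08 rad); scraper and chips are at rest (all of step 2 and horizontal distance between scraper and dock below 0.012 m and z of scraper in the frame of dock below 0.009 m and angle between scraper's own z axis and vertical below 0.08 rad and linear speed of each of chip0, chip1, chip2, chip3, chip4 below 0.03 m/s and linear speed of scraper below 0.02 m/s); the robot touches nothing.
It fails at once if a chip is touched by the fingers (over 1 N) (contact force between the fingers and chip0 above 1 N or contact force between the fingers and chip1 above 1 N or contact force between the fingers and chip2 above 1 N or contact force between the fingers and chip3 above 1 N or contact force between the fingers and chip4 above 1 N).
It fails at once if the tamper, the pot or the loose tin is moved by more than 25 mm (distance of any of tamper, pot, tin from where it was at the start of the episode above 0.025 m).
It also fails if it takes over 61 s, if anything falls off the work surface, if the arm or the gripper's body presses on something with over 40 N, if the wrist force passes 120 N, or if a joint passes its speed limit or range.

## Working session

There is one attempt and no reset: what is moved stays moved. The work goes in short steps, each a Python script; the robot and the scene stay as the last script left them, time stands still between calls to the robot, and variables do not carry over. Pictures are saved under pics/ and viewed, at most 10 in all, crops included, and the job is handed in when it is done.

```bash
mkdir -p pics
cat > h.py <<'E'
from bench import *
import numpy as np, cv2
def cloud(im):
    d=im["depth"];K=np.array(im["camera_matrix"]);V=np.linalg.inv(np.array(im["view"]))
    v,u=np.mgrid[:d.shape[0],:d.shape[1]]
    P=np.stack([(u-K[0,2])/K[0,0]*d,-(v-K[1,2])/K[1,1]*d,-d,np.ones_like(d)],-1)@V.T
    P=P[...,:3]; P[d==0]=np.nan
    return P
E
python3 - <<'E'
from h import *
for n in ["top","scene"]:
    im=get_image(n); cv2.imwrite(f"pics/{n}0.png",im["frame"]); np.save(f"{n}.npy",cloud(im)); np.save(f"{n}f.npy",im["frame"])
    print(n,im["camera_matrix"],np.round(im["view"],3))
print(state()["time"])
E
ls
```

```text
top [[509.98754935   0.         279.5590549 ]
 [  0.         509.98754935 204.37509394]
 [  0.           0.           1.        ]] [[ 0.025 -0.999 -0.02   0.02 ]
 [ 0.998  0.024  0.064 -0.549]
 [-0.063 -0.021  0.998 -1.329]
 [ 0.     0.     0.     1.   ]]
scene [[471.35594188   0.         275.21574552]
 [  0.         471.35594188 206.27300079]
 [  0.           0.           1.        ]] [[-0.551 -0.835  0.006  0.31 ]
 [ 0.512 -0.332  0.792 -0.348]
 [-0.659  0.439  0.61  -0.899]
 [ 0.     0.     0.     1.   ]]
0.1
h.py
pics
scene.npy
scenef.npy
top.npy
topf.npy
```

View pics/top0.png

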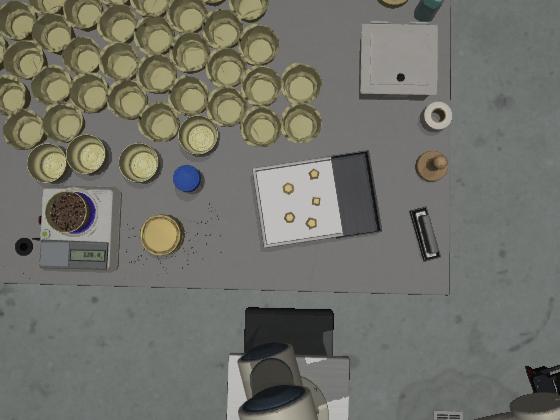

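View pics/scene0.png

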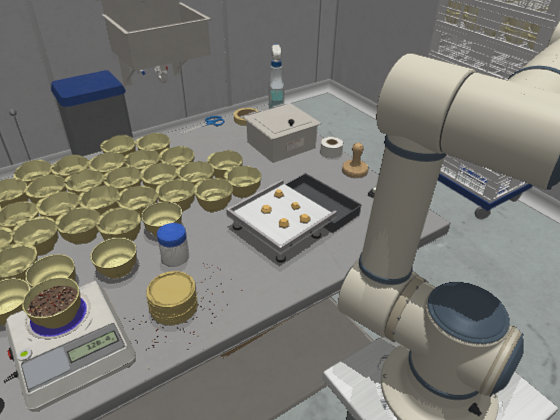

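The top view shows the board at about (300,200) with five chips and its tray on the right (px 335–380). The dock and scraper are at (425,234), the tamper at (432,165), the pot at (187,178) and the lid pile at (161,235). Next I fit the poses.

Run:
```python
from h import *
P=np.load("top.npy");F=np.load("topf.npy");z=P[...,2]
def rect(m,n):
    pts=P[m][:,:2].astype(np.float32); r=cv2.minAreaRect(pts*1000); print(n,m.sum(),np.round(r[0],1),np.round(r[1],1),round(r[2],2),"med",np.round(np.median(P[m],0),4))
v,u=np.mgrid[:420,:560]
box=lambda a,b,c,d:(u>=a)&(u<b)&(v>=c)&(v<d)
hsv=cv2.cvtColor(F,cv2.COLOR_BGR2HSV)
white=(hsv[...,1]<40)&(hsv[...,2]>170)
reg=box(245,390,145,255)
rect(reg&white&(abs(z-.05)<.006),"plate")
rect(reg&(abs(z-.064)<.005),"rimtops")
rect(reg&(z>.02),"board+tray")
ch=reg&(hsv[...,1]>60)&(hsv[...,2]>100)
n,L,s,c=cv2.connectedComponentsWithStats(ch.astype(np.uint8))
for i in range(1,n):
    if s[i,4]>20: print("chip",s[i,4],c[i],np.round(np.median(P[L==i],0),4))
d=box(405,445,200,268)
rect(d&(z>.05),"rib");rect(d&(z>.015)&(z<.035),"foot");rect(d&(z>.006),"dock")
rect(box(410,452,145,185)&(z>.01),"tamper")
rect(box(420,456,98,132)&(z>.01),"roll")
rect(box(170,205,160,195)&(z>.02),"pot")
c=cv2.resize(F[140:275,240:460],None,fx=3.6,fy=3.6,interpolation=cv2.INTER_CUBIC);cv2.imwrite("pics/crop.png",c)
print(np.round(z[200:268:6,405:447:3]*1000).astype(int) )
```

```text
plate 4911 [554.9 -16.6] [188.4 195.1] 10.03 med [ 0.5534 -0.0158  0.05  ]
rimtops 1011 [581.8  -7.6] [262.9 204.9] 9.82 med [0.5488 0.0065 0.0637]
board+tray 6816 [589.6 -59.1] [267.4 311.2] 8.93 med [ 0.5559 -0.0179  0.0505]
chip 69 [313.72463768 173.66666667] [ 0.6268 -0.0537  0.0632]
chip 96 [287.90625 188.03125] [0.588  0.0118 0.0604]
chip 53 [315.67924528 200.86792453] [ 0.5562 -0.0604  0.0621]
chip 86 [289.1627907  217.12790698] [nan nan nan]
chip 85 [310.91764706 222.72941176] [ 0.5    -0.0488  0.063 ]
rib 354 [ 480.2 -348.7] [99.1 21.9] 13.88 med [ 0.4795 -0.3472  0.0647]
foot 220 [ 480.7 -349.8] [136.3  43.2] 17.35 med [ 0.4808 -0.3399  0.0243]
dock 843 [ 482.7 -348.6] [174.   98.8] 1.17 med [ 0.4794 -0.3435  0.0322]
tamper 759 [ 659.4 -364.6] [80.1 77.3] 32.75 med [ 0.6549 -0.3585  0.0238]
roll 647 [ 797.8 -372.4] [89. 74.] 3.7 med [ 0.7892 -0.3706  0.039 ]
pot 683 [605.2 270. ] [68.  66.7] 89.48 med [0.6032 0.2652 0.0838]
[[                   2                   -5                    0
                     3                   -4                    1
                     3
[... 2869 characters left out ...]
    -1                   -1]
 [                  -2                    3                   -4
                     1                    6                   -2
                     5                   11                   -6
                    -4                    0                   -4
                     0                   -6]
 [                   1                    7                    1
                    -3                    2                    4
                    -1                   -1                    0
                    -1                   -1                    3
                    -1                    2]]<stdin>:23: RuntimeWarning: invalid value encountered in cast
```

View pics/crop.png

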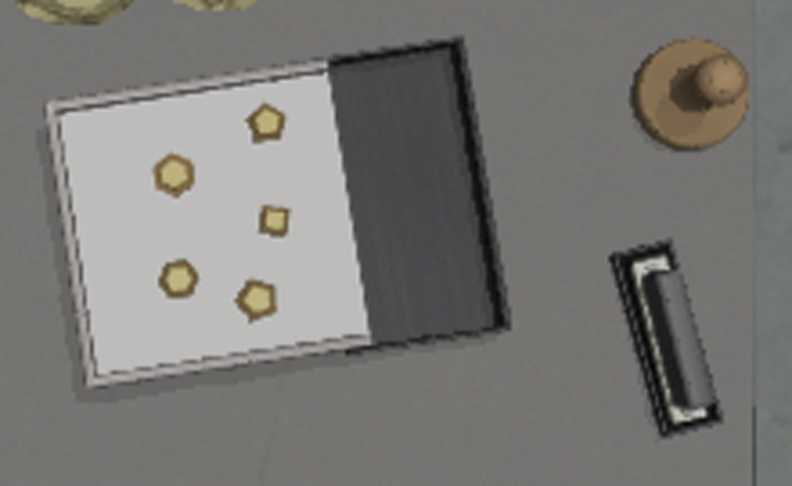

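The crop shows the plate, with rims left, top and bottom. The open edge faces the tray at crop x≈350, the five chips are well inside, and the scraper stands in the dock at crop (675,340). The board's yaw is about 10° and the dock's about 14°. Next I grasp the scraper.

```bash
cat >> h.py <<'E'
from scipy.spatial.transform import Rotation as R
def quat(yaw):
    c,s=np.cos(yaw),np.sin(yaw)
    q=R.from_matrix(np.array([[c,s,0],[s,-c,0],[0,0,-1]])).as_quat(); return [float(a) for a in (q[3],q[0],q[1],q[2])]
BY=np.radians(9.9); BO=np.array([.5546,-.0151])
RB=np.array([[np.cos(BY),-np.sin(BY)],[np.sin(BY),np.cos(BY)]])
def bw(x,y,z): return [*(BO+RB@[x,y]),z]   # board -> world, metres
def st():
    s=state(); print(round(s["time"],2),np.round(s["ee_pos"],4),"gap",round(s["finger_gap"],4),"F",np.round(s["ft_force"],1),"ff",np.round(s["finger_force"],1))
E
python3 - <<'E'
from h import *
P=np.load("top.npy");v,u=np.mgrid[:420,:560]
m=(u>=405)&(u<445)&(v>=200)&(v<268)&(abs(P[...,2]-.066)<.006)
p=P[m][:,:2]; r=cv2.minAreaRect((p*1000).astype(np.float32)); c=p.mean(0)
yaw=.5*np.arctan2(*(lambda C:(2*C[0,1],C[0,0]-C[1,1]))(np.cov(p.T)))
print(r,c,np.degrees(yaw))
c=(c+np.array(r[0])/1000)/2
for k in (0,np.pi): print(k,inverse_kinematics([*c,.2],quat(yaw+k)),inverse_kinematics(bw(0,0,.1),quat(BY+k)))
print(state()["ee_rot"])
np.save("dock.npy",[*c,yaw])
E
```

```text
((479.972900390625, -348.61102294921875), (98.5454330444336, 21.01947784423828), 15.186579704284668) [ 0.4795401  -0.34838168] 14.84618049540867
0 [-6.85596651e-01  6.79227709e-02  1.30920041e+00 -4.44089210e-16
  1.76446948e+00  6.26084945e-01] [-8.85412641e-02 -1.64922041e-02  1.57209817e+00 -4.44089210e-16
  1.58598669e+00  1.30946747e+00]
3.141592653589793 [-6.85596651e-01  6.79227709e-02  1.30920041e+00 -4.44089210e-16
  1.76446948e+00 -2.51550771e+00] [-8.85412641e-02 -1.64922041e-02  1.57209817e+00 -4.44089210e-16
  1.58598669e+00 -1.83212519e+00]
[-8.29049326e-04  9.85346993e-01  1.70559688e-01 -9.58453311e-05]
```

Run:
```python
from h import *
x,y,yaw=np.load("dock.npy")
move_to([x,y,.15],quat(yaw)); im=get_image("wrist")
cv2.imwrite("pics/w1.png",im["frame"])
move_l([x,y,.038],.12); close(); hold(.2); st()
move_l([x,y,.16],.15); st()
cv2.imwrite("pics/s1.png",get_image("scene")["frame"])
```

```text
3.84 [ 0.4798 -0.3486  0.038 ] gap 0.0199 F [ 0.9 -0.9 -1.1] ff 30.0
4.81 [ 0.4793 -0.3481  0.1584] gap 0.0203 F [ 0.7 -0.4 -2.9] ff 30.0
```

View pics/s1.png

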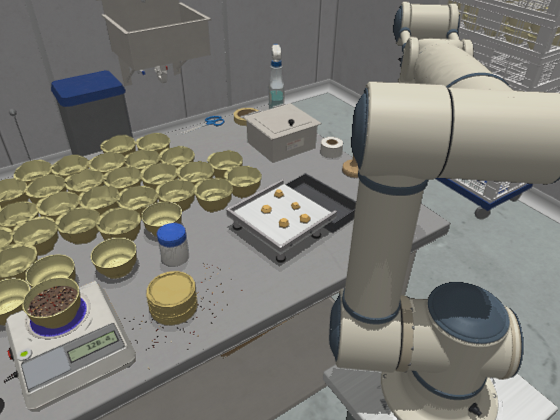

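The gap is 20 mm and the added load about 2 N, so the scraper is held; the arm hides it in the scene view, which shows the board untouched. Now stroke 1 on the board's -x side.

Run:
```python
from h import *
q=quat(BY); Z=.0855; X=-.031
move_to(bw(X,.068,.16),q); move_l(bw(X,.068,Z+.012),.12); move_l(bw(X,.068,Z),.03); hold(.3); st()
move_l(bw(X,-.113,Z),.08); hold(.3); st()
move_l(bw(X,-.113,.16),.15)
move_to(bw(.03,.068,.19),q)
im=get_image("top"); F=im["frame"]; cv2.imwrite("pics/t2.png",cv2.resize(F[140:275,240:460],None,fx=3.6,fy=3.6,interpolation=cv2.INTER_CUBIC))
```

```text
7.86 [0.5125 0.0466 0.0857] gap 0.0201 F [ 0.2  0.3 -2.1] ff 30.0
10.57 [ 0.5435 -0.1317  0.0855] gap 0.0196 F [ 0.8 -0.7 -2.4] ff 30.0
```

View pics/t2.png

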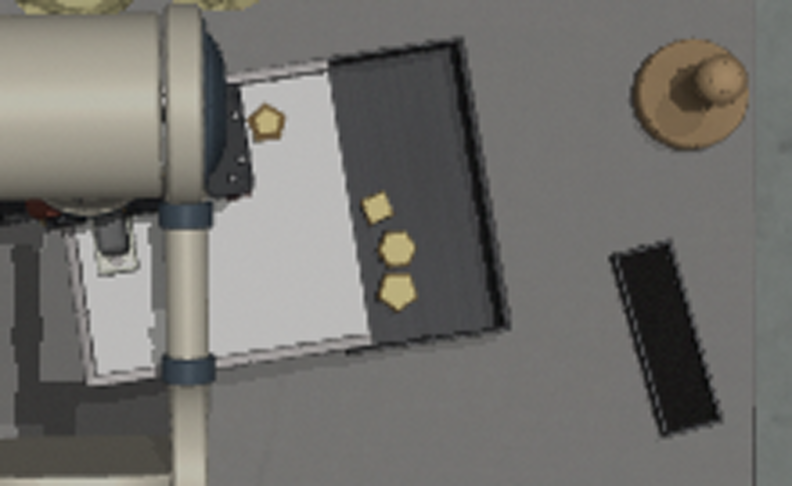

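Three chips are in the tray, at crop (377,208), (397,248) and (398,291). One is still on the plate at (267,123), and the fifth is hidden under the arm. Next is stroke 2 on the +x side.

Run:
```python
from h import *
q=quat(BY); Z=.0855; X=.031
move_to(bw(X,.068,.16),q); move_l(bw(X,.068,Z+.012),.12); move_l(bw(X,.068,Z),.03); hold(.2); st()
move_l(bw(X,-.113,Z),.08); hold(.3); st()
move_l(bw(X,-.113,.17),.15)
x,y,yaw=np.load("dock.npy")
move_to([x,y,.16],quat(yaw)); hold(.2); st()
im=get_image("top"); F=im["frame"]; cv2.imwrite("pics/t3.png",cv2.resize(F[140:275,240:460],None,fx=3.6,fy=3.6,interpolation=cv2.INTER_CUBIC))
cv2.imwrite("pics/w3.png",get_image("wrist")["frame"])
```

```text
13.73 [0.5736 0.0572 0.0857] gap 0.0198 F [ 0.  -0.3 -2.9] ff 30.0
16.45 [ 0.6046 -0.121   0.0855] gap 0.0201 F [-1.1 -0.4 -2.5] ff 30.0
18.38 [ 0.4807 -0.3473  0.16  ] gap 0.0197 F [ 0.1  0.6 -2.2] ff 30.0
```

View pics/t3.png

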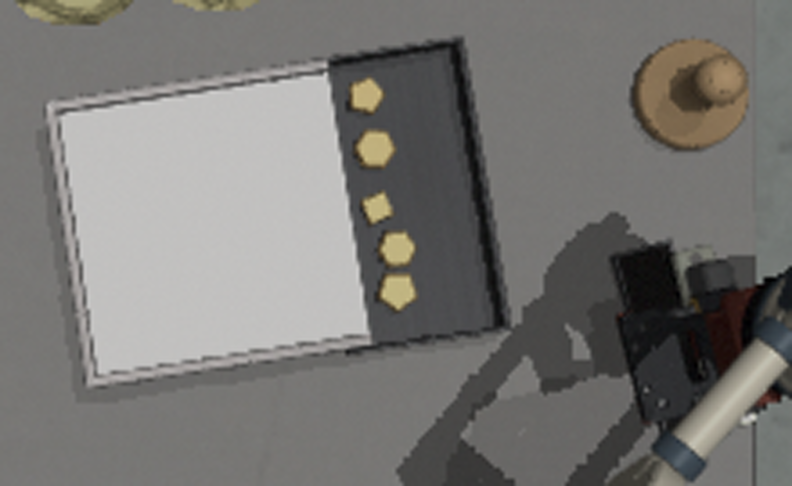

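View pics/w3.png

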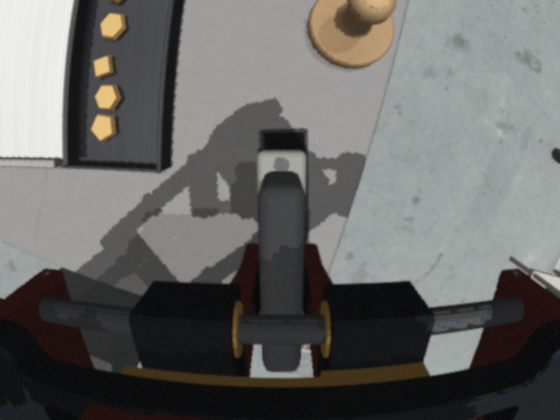

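All five chips are in the tray (crop x≈365–398, y 95–291) and the plate is clear. The wrist view shows the scraper held straight over the dock. I check the dock pose from the t2 image, where the dock is empty, then lower the scraper.

Run:
```python
from h import *
g=cv2.imread("pics/t2.png"); m=(g.max(2)<65).astype(np.uint8); m[:, :590]=0; m[:225]=0; m[450:]=0; m[:,740:]=0
n,L,s,c=cv2.connectedComponentsWithStats(m); i=1+s[1:,4].argmax()
v,u=np.nonzero(L==i)
im=get_image("top");K=im["camera_matrix"];V=np.array(im["view"])
U=240+(u+.5)/3.6-.5;W=140+(v+.5)/3.6-.5
d=np.stack([(U-K[0][2])/K[0][0],-(W-K[1][2])/K[1][1],-np.ones_like(U)],-1)@V[:3,:3]
o=-V[:3,:3].T@V[:3,3]; p=(o+d*((.012-o[2])/d[:,2])[:,None])[:,:2]
print(cv2.minAreaRect((p*1000).astype(np.float32)),p.mean(0),np.load("dock.npy"))
```

```text
((481.6177673339844, -349.13385009765625), (138.39724731445312, 47.66191864013672), 16.236244201660156) [ 0.48084373 -0.34913493] [ 0.4797565  -0.34849635  0.25911473]
```

Run:
```python
from h import *
p=[.4802,-.3487]; q=quat(np.radians(15.2))
move_l([*p,.08],.12,q); move_l([*p,.05],.06); hold(.2); st()
move_l([*p,.0385],.02); hold(.3); st()
```

```text
20.2 [ 0.4804 -0.3489  0.0506] gap 0.0196 F [-0.6 -0.4 -2. ] ff 30.0
21.23 [ 0.4803 -0.3487  0.0386] gap 0.0197 F [-0.8  0.3 -1.6] ff 30.0
```

No unexpected force on the way down, so I release, retreat and look.

Run:
```python
from h import *
gripper_open(); hold(.2); st()
move_l([.4802,-.3487,.2],.15); move_to([.42,-.15,.28],quat(np.radians(15.2))); hold(.3); st()
im=get_image("top"); F=im["frame"]; P=cloud(im)
v,u=np.mgrid[:420,:560]; m=(u>=405)&(u<445)&(v>=200)&(v<268)&(abs(P[...,2]-.066)<.006)
print(cv2.minAreaRect((P[m][:,:2]*1000).astype(np.float32)),np.median(P[m],0))
cv2.imwrite("pics/t4.png",cv2.resize(F[140:275,240:460],None,fx=3.6,fy=3.6,interpolation=cv2.INTER_CUBIC))
```

```text
22.55 [ 0.4802 -0.3487  0.0385] gap 0.0881 F [-0.3 -0.3 -0.8] ff 0.0
24.97 [ 0.4201 -0.1507  0.2791] gap 0.0877 F [-0.  -0.1 -0.3] ff 0.0
((480.1950988769531, -348.0390319824219), (99.09693145751953, 20.85919761657715), 15.359816551208496) [ 0.47955416 -0.34693388  0.06478637]
```

View pics/t4.png

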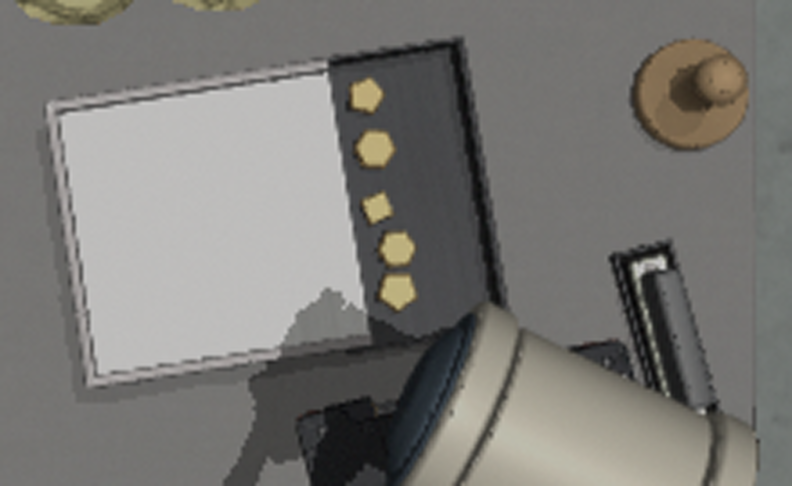

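The scraper stands in the dock at the same pose and height as at the start (crop (680,340)). All five chips lie in the tray, and the arm is clear of everything.

```bash
python3 -c "
from bench import *
print(job_done())"
```

```text
the job is handed in; nothing more can be done
None
```

I handed the job in at about 25 s on the robot clock: all five chips are in the catch tray, the scraper is back upright in its dock, and the robot touches nothing; the call returned no verdict.

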